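# Set the tray's stop collar against its bumper

## Robot

A 7-joint arm with a two-finger parallel gripper is mounted at the origin on the work surface. World frame = base frame: x ahead of the robot, y to its left, z up, the work surface at z = 0. Lengths are in m, angles in rad, forces in N, time in s.
With the tool pointing down it reaches from about 0.4 to 0.85 m from the base axis. Payload 10.4 kg.
Tool frame: the origin (TCP) lies midway between the tips of the shut fingers; the grasp point (between the pads) lies 19 mm behind it; z points along the fingers, y is the direction in which the jaws open and shut (so a half turn about z gives the same grasp; the last joint's range is limited). The gripper opens to 87 mm and grips with 3 to 60 N. Pads are 19 mm wide; open, the fingers measure 117 mm over their backs; the gripper's body (75 mm by 190 mm) begins 51 mm behind the grasp point.
Start: joints at [-0.023, 0.332, -0.065, 1.46, 0.022, 1.35, -0.088], TCP at [0.625, 0, 0.223] pointing down, gripper open.
Joint ranges: [-2.6, 2.6], [-0.5, 2.12], [-1.47, 1.34], [0.16, 2.42], [-1.27, 4.41], [0.06, 2.06], [-2.6, 2.6]. Speed limits (rad/s): [2.22, 2.22, 2.79, 2.79, 3.14, 3.14, 3.14].

## Interface

Orientations are given as a 3x3 rotation matrix whose columns are the frame's x, y, z axes.
In Python, from rig import env gives the robot as it stands.
- The arm moves only by the tool send_rows, never from a script. Its argument "rows" is a list of rows, each an object of numbers: "dx", "dy", "dz": the shift along the tool's x, y, z in m; "roll": the turn about the tool's z in degrees. A call has 1 to 12 rows; each row shifts and turns the pose as measured when the row begins, along the tool's axes as they then stand; what a row does not reach is not made up. A row lasts 1/8 s, in which the tool goes at most 62.5 mm and 10.7 degrees, less where a joint would pass 70% of its speed; a pose out of reach is approached as far as the arm can. A call is refused whole if a number of a shift passes 0.0625 or a number of a turn 10.7, either way. A call with a gripper value outside its range is refused whole. "claw" is the opening, from 0 (shut) to 1 (fully open), set as the call begins (left out, the last holds). The fingers move at their own pace and stop on an object; the grip force is fixed at half the most. Time passes only in rows, so rows that do not move let the fingers close. It gives the time, the measured TCP pose, the force and the opening at its end, in the units of the state.
- env.read_state(): the state, without advancing time (a new reading comes with each control period).
- env.capture(name): name is "scene" or "side" or "wrist"; returns a dict with "image" (384x512x3 uint8, red, green, blue), "intrinsics" (3x3 intrinsics, pixels), "D" ([k1, k2, p1, p2, k3] as OpenCV has them; the pictures are not rectified), "extrinsics" (4x4, takes a point from camera to world coordinates). Camera axes: x right, y up, looking along -z (the intrinsics and any distortion apply to the point x, -y, -z); pixel columns grow to the right and rows downward; lengths in m; the calibration is good to about 2 mm. A picture is of the moment at which its call begins. There is no depth.
- env.finish_job(): hands the job in, once; it reports no verdict.
Trained networks look in a picture, given as the dict that the camera call returned (one of the last four; its "shot" number tells which), for a name from the list of things; names that differ only in an ending like _2 or _b are one class to them, and where a whole thing is asked for, a point or a joint stands for the part that bears it (a point fixed in the world has none). Each returns a list of dicts, best first, with "score" (0 to 1); they miss things now and then, are a little off and sometimes report something else, mostly with a low value. They report only what shows in the picture. A call takes as long as a camera call.
- env.recognise(picture, target): "at" ([x, y, z] in m, in the coordinates of the camera as it stood for that picture, good to about 4 mm: the middle of the surface that is visible of it).
The state is a dict: "time_s": time; "q": joint angles; "dq": joint speeds; "joint_torque": joint torques, N m; "ee_pos": TCP position; "ee_rot": TCP orientation; "force": force on the tool from outside, world axes, zero at the start; "moment": the same for the moment, N m; "finger_gap": finger opening in m.
Only numpy, scipy, OpenCV 4.12 (cv2) and the standard library are available. Lean on these libraries where they do the work, as an engineer would, in place of code of your own. Each camera call takes 0.05 s, during which the arm holds its last target.

## Task

Fix the half-open bamboo tray where it stands: loosen the knurled set screw on the guide rod's collar, slide the collar along the rod up to the tray's rubber bumper so that it presses on it lightly, with about 5 N, and tighten the screw fully again so that the press stays. Do not shove the tray or squeeze the bumper hard, and leave everything else where it is.

Things in the scene. Friction and masses are not known exactly. Their poses are not given: they have to be found in the camera images.
- rack: Black sheet-metal tray unit, 500 x 350 mm base plate. Origin: on the work surface; x runs along the guide rod from front (robot side) to back, z up. A deck (top 70 mm up) covers the back part; a steel caddy and a white dock are fixed on it (tops up to 170 mm). The 12 mm steel rod lies at y = +130 mm, 75 mm above the work surface, from x = -197 mm (front post) to +79 mm (rear post); posts are 88 mm high.
- tray: Bamboo pull-out tray, 240 x 170 x 36 mm, half open; slides along the rack's x with about 20 N of friction. Holds two clear cartridge cases; at its left a steel bracket plate (6 mm thick, top 88 mm above the work surface) reaches round the rod, with a rubber bumper disc (26 mm across, 8 mm thick) on its robot side. Origin: under its middle, 12 mm above the work surface; axes as the rack's.
- bracket_face (a point): Point on the rod's axis in the bracket plate's robot-side face. The bumper's rubber face stands 14 to 28 mm in front of it (towards -x of the rack): its stem was set by hand, the amount differs each time and is not measured. The bumper is springy, about 3.5 N per mm for 3.4 mm, then hard.
- collar: Stainless steel stop collar on the rod, 34 mm across, 22 mm long along the rod. Origin: its centre, on the rod's axis 75 mm above the work surface; axes as the rack's. With the screw loosened it slides along the rod with about 1 N of drag and cannot turn; with the screw tight it slips only above about 15 N.
- knob (a point): Centre (half-way up) of the collar's set-screw knob: an upright knurled round aluminium knob, 26 mm across and 24 mm high, straight above the collar's centre and 113 mm above the work surface; a 7 mm gap with an 8 mm stem lies between its underside and the collar. It travels with the collar.
- set_screw (a joint): Turn of the set screw in rad: 0 is fully tight (hard stop), positive is counter-clockwise seen from above, which loosens; 1.8 is the other stop. The collar begins to be clamped below 0.5 and is free above that. Turning takes about 0.09 to 0.15 N m.
- cup: Bystander: green ceramic cup, 72 mm across, 80 mm high, on the deck; origin under its centre.
- handset: Bystander: navy slab handset 45 x 150 x 18 mm on the deck's front edge; origin under its centre.
- remote: Bystander: black remote 160 x 36 x 15 mm lying on the work surface left of the rod; origin under its centre.
- case: Bystander: clear cartridge case 60 x 90 x 11 mm lying on the base plate in front of the tray; origin under its centre.
- coaster: Bystander: cork coaster 90 mm across, 12 mm thick, on the work surface; origin under its centre.

How it is judged:
On the way, in this order (a step that is already met when the one before it is completed fails the run):
1. the set screw is loosened (turned beyond 0.6 rad) (value of joint set_screw above 0.6 rad), for 0.1 s.
2. with the screw still loose (above 0.5 rad), the collar presses on the tray's bumper with more than 2.5 N (value of joint set_screw above 0.5 rad and contact force between collar and tray above 2.5 N), for 0.2 s.
At the end, for the whole second after the job is handed in: The set screw is tight again (below 0.25 rad), the collar rests clamped against the tray's bumper pressing with 2 to 8.5 N, and the tray is within 3 mm of where it stood (value of joint set_screw below 0.25 rad and contact force between collar and tray between 2 and 8.5 N and distance of tray from where it was at the start of the episode below 0.003 m and linear speed of collar below 0.005 m/s); the robot touches nothing.
It fails at once if the bumper is squeezed hard: the collar presses on it with more than 14 N (contact force between collar and tray above 14 N).
It fails at once if the tray is shoved by more than 4 mm (distance of tray from where it was at the start of the episode above 0.004 m).
It fails at once if a bystander is moved by more than 15 mm (distance of any of cup, handset, remote, case, coaster from where it was at the start of the episode above 0.015 m).
It also fails if it takes over 48 s, if anything falls off the work surface, if the arm or the gripper's body presses on something with over 40 N, if the wrist force passes 120 N, or if a joint passes its speed limit or range.

## Working session

There is one attempt and no reset: what is moved stays moved. The work goes in short steps, Python scripts to look and compute and a tool call to move; the robot and the scene stay as the last step left them, time stands still between calls to the robot, and variables do not carry over. Pictures are saved under pics/ and viewed, and the job is handed in when it is done.

Besides the shell and the picture viewer there is one more tool, called after "Emit:" as name(argument=value, ...) on one line, values as JSON. send_rows: Moves the arm, as the interface text tells. Its arguments: {"type":"object","properties":{"rows":{"type":"array","items":{"type":"object","properties":{"dx":{"type":"number"},"dy":{"type":"number"},"dz":{"type":"number"},"roll":{"type":"number"}}}},"claw":{"type":"number"}},"required":["rows"]}

```bash
ls; mkdir -p pics
cat > h.py <<'E'
import numpy as np,cv2
from rig import env
def cap(n,f=None):
    p=env.capture(n)
    if f: cv2.imwrite('pics/'+f,p['image'][:,:,::-1])
    return p
def w(p,a):
    return (np.array(p['extrinsics'])@np.r_[a,1])[:3]
def ray(p,u,v):
    K=np.array(p['intrinsics'],float);D=np.array(p['D'],float)
    x,y=cv2.undistortPoints(np.array([[[u,v]]],float),K,D)[0,0]
    T=np.array(p['extrinsics']);d=T[:3,:3]@np.array([x,-y,-1]);return T[:3,3],d/np.linalg.norm(d)
def proj(p,X):
    T=np.linalg.inv(np.array(p['extrinsics']));c=T[:3,:3]@np.array(X)+T[:3,3]
    c=np.array([c[0],-c[1],-c[2]])
    return cv2.projectPoints(c.reshape(1,1,3),np.zeros(3),np.zeros(3),np.array(p['intrinsics'],float),np.array(p['D'],float))[0][0,0]
def tri(rs):
    A=np.zeros((3,3));b=np.zeros(3)
    for o,d in rs:
        M=np.eye(3)-np.outer(d,d);A+=M;b+=M@o
    X=np.linalg.solve(A,b);return X,[np.linalg.norm((np.eye(3)-np.outer(d,d))@(X-o)) for o,d in rs]
E
python3 - <<'E'
from h import *
np.set_printoptions(precision=4,suppress=True)
s=env.read_state();print(s)
for n in ['scene','side','wrist']:
    p=cap(n,n+'0.png')
    for t in ['knob','collar','bracket_face','rack','tray']:
        try:
            for r in env.recognise(p,t)[:2]: print(n,t,round(r['score'],2),w(p,r['at']),proj(p,w(p,r['at'])))
        except Exception as e: print(n,t,e)
print(env.read_state()['time_s'])
E
```

```text
pics
{'time_s': 0.0, 'q': array([-0.0226,  0.3328, -0.0647,  1.461 ,  0.0216,  1.3499, -0.0885]), 'dq': array([-0.0002, -0.001 ,  0.0002,  0.0012, -0.0002,  0.0011, -0.0016]), 'joint_torque': array([ -0.0001, -62.3246,   0.0244, -38.9891,  -0.0614,   0.0398,
         0.0002]), 'ee_pos': array([ 0.6246, -0.    ,  0.2218]), 'ee_rot': array([[ 0.    ,  1.    , -0.0014],
       [ 1.    , -0.    , -0.0001],
       [-0.0001, -0.0014, -1.    ]]), 'force': array([-0.2241,  0.4238,  0.0175]), 'moment': array([-0.0304,  0.0246, -0.0137]), 'finger_gap': 0.08711558569311972}
scene knob 0.63 [ 0.5498 -0.0234  0.1078] [276.7417 184.9663]
scene collar 0.67 [ 0.545  -0.0216  0.0859] [277.5628 189.9776]
scene bracket_face 0.76 [ 0.567  -0.138   0.0285] [238.5123 203.84  ]
scene rack 0.86 [ 0.8196 -0.1526  0.0598] [205.448  254.5255]
scene tray 0.87 [ 0.564  -0.1394  0.0263] [238.3468 203.7312]
side bracket_face 0.81 [ 0.5982 -0.1501  0.0268] [265.1785 214.6022]
side rack 0.77 [ 0.6555 -0.2462  0.0284] [288.8646 235.7945]
side tray 0.56 [ 0.6002 -0.1463  0.0292] [265.7371 213.0917]
wrist knob 0.63 [ 0.5393 -0.0169  0.1241] [157.9448 212.7618]
wrist collar 0.87 [ 0.536  -0.0187  0.1161] [157.1181 211.5845]
wrist bracket_face 0.8 [ 0.6002 -0.1168  0.0272] [231.8885 258.1635]
wrist bracket_face 0.41 [ 0.5412 -0.0193  0.1215] [160.9682 214.1622]
wrist rack 0.67 [ 0.6269 -0.0538  0.0189] [252.0695 211.3168]
wrist rack 0.3 [ 0.6047 -0.115   0.0308] [235.1268 258.2905]
wrist tray 0.66 [ 0.6048 -0.1155  0.0333] [235.1194 259.5645]
0.9
```

View images.

View pics/scene0.png

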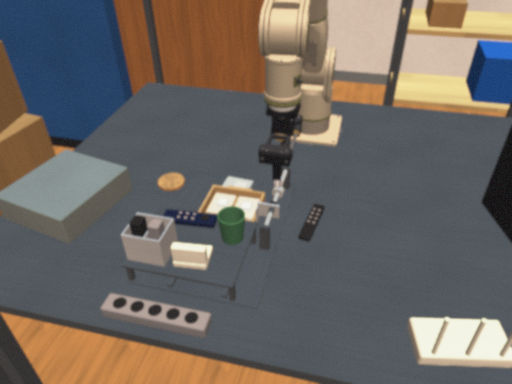

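View pics/side0.png

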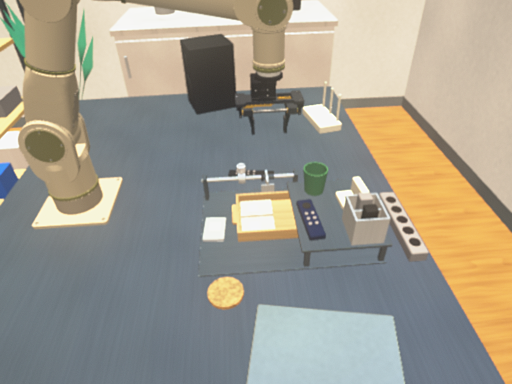

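View pics/wrist0.png

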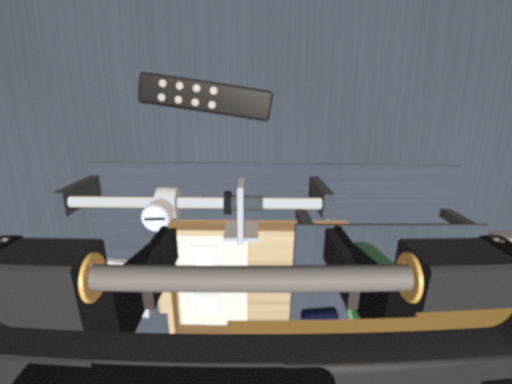

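Run:
```python
import cv2
a=cv2.imread('pics/wrist0.png')[150:260,50:350];b=cv2.imread('pics/side0.png')[150:220,190:310];c=cv2.imread('pics/scene0.png')[160:270,220:340]
cv2.imwrite('pics/wc.png',cv2.resize(a,None,fx=2.6,fy=2.6,interpolation=2))
cv2.imwrite('pics/sc.png',cv2.resize(b,None,fx=6,fy=6,interpolation=2))
cv2.imwrite('pics/cc.png',cv2.resize(c,None,fx=5,fy=5,interpolation=2))
```

```text
(no output)
```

View pics/wc.png

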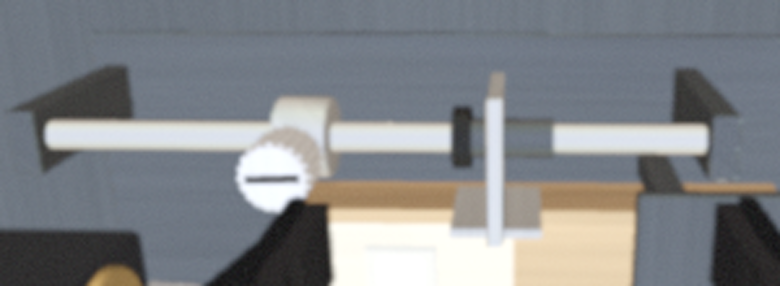

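View pics/sc.png

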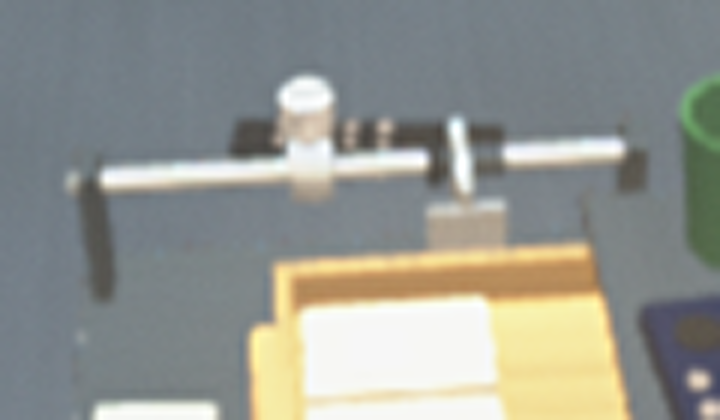

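View pics/cc.png

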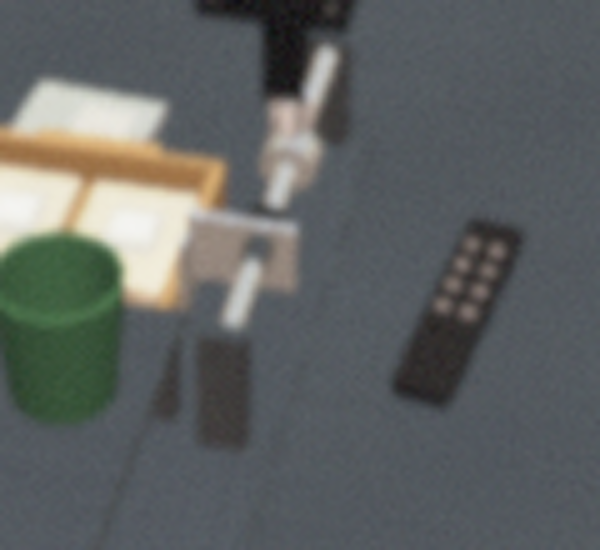

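Run:
```python
from h import *
np.set_printoptions(precision=4,suppress=True)
W=cap('wrist');S=cap('side');C=cap('scene')
def z(p,u,v,h):
    o,d=ray(p,u,v);return o+d*(h-o[2])/d[2]
a=(154.6,218.5);b=(241,165.5)
print('knobtop',tri([ray(W,*a),ray(S,*b)]),z(W,*a,.125),z(S,*b,.125))
for n,a,b in [('rodL',(67.3,201.5),(202,180.2)),('rodR',(322.3,203.5),(294.2,175)),('bumper',(227.3,202.5),(262.5,177.5)),('plate top',(241,179),(265.5,170))]:
    print(n,tri([ray(W,*a),ray(S,*b)]),z(W,*a,.075),z(S,*b,.075))
print(W['extrinsics'])
s=env.read_state();print(s['time_s'],s['force'])
```

```text
knobtop (array([ 0.5355, -0.0232,  0.1226]), [np.float64(0.00037201497874818666), np.float64(0.00037201497874832614)]) [ 0.5359 -0.0223  0.125 ] [ 0.5358 -0.027   0.125 ]
rodL (array([ 0.4142, -0.0228,  0.0721]), [np.float64(0.0047808676789955), np.float64(0.004780867678995401)]) [ 0.4216 -0.0223  0.075 ] [ 0.4102 -0.0225  0.075 ]
rodR (array([ 0.7033, -0.0246,  0.0741]), [np.float64(0.0002739754926771422), np.float64(0.00027397549267684754)]) [ 0.7028 -0.0243  0.075 ] [ 0.7034 -0.0257  0.075 ]
bumper (array([ 0.6007, -0.0243,  0.0721]), [np.float64(0.0011701623895581262), np.float64(0.001170162389558035)]) [ 0.5998 -0.0232  0.075 ] [ 0.6015 -0.0284  0.075 ]
plate top (array([0.6146, 0.0043, 0.0801]), [np.float64(0.00036138998078430153), np.float64(0.00036138998078426575)]) [0.6148 0.003  0.075 ] [0.6149 0.0115 0.075 ]
[[ 1.     -0.0001 -0.0001  0.6247]
 [ 0.0002  0.9579  0.2872  0.0794]
 [ 0.0001 -0.2872  0.9579  0.3837]
 [ 0.      0.      0.      1.    ]]
1.05 [-0.5678 -0.2924 -0.369 ]
```

Emit:
send_rows(rows=[{"dx": -0.008, "dy": -0.03, "dz": 0}, {"dx": -0.008, "dy": -0.03, "dz": 0.02}, {"dx": -0.0075, "dy": -0.029, "dz": 0.03}, {"dz": 0.018}, {}, {}], claw=1)

```text
validation failed for argument at $.ro...
```

Run:
```python
from h import *
W=cap('wrist','w1.png');s=env.read_state()
np.set_printoptions(precision=4,suppress=True)
print(s['time_s'],s['ee_pos'],s['ee_rot'],s['force'],s['moment'])
```

```text
1.1 [0.625  0.0001 0.2226] [[-0.      1.      0.0001]
 [ 1.      0.      0.    ]
 [ 0.      0.0001 -1.    ]] [-0.0678 -0.4622  0.4844] [ 0.0152 -0.0416 -0.0291]
```

View pics/w1.png

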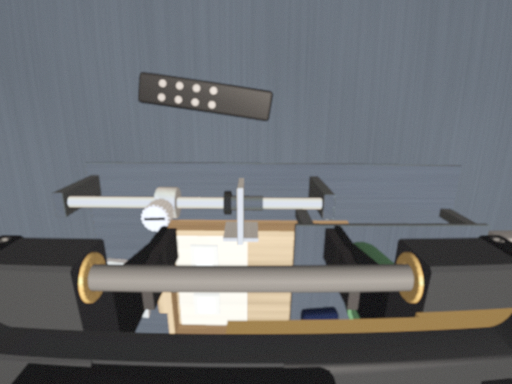

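Emit:
send_rows(rows=[{"dx": -0.008, "dy": -0.03, "dz": 0}, {"dx": -0.008, "dy": -0.03, "dz": 0.02}, {"dx": -0.0075, "dy": -0.029, "dz": 0.03}, {"dz": 0.018}, {"dz": 0}, {"dz": 0}], claw=1)

```text
validation failed for argument at $.ro...
```

Run:
```python
from h import *
W=cap('wrist','w2.png');s=env.read_state()
np.set_printoptions(precision=4,suppress=True)
print(s['time_s'],s['ee_pos'],s['ee_rot'],s['force'],s['moment'])
print(proj(W,[.5355,-.0232,.125]))
```

```text
1.15 [0.625  0.     0.2226] [[ 0.  1.  0.]
 [ 1. -0.  0.]
 [ 0.  0. -1.]] [ 0.2703 -0.2969 -0.3977] [-0.0287 -0.0728 -0.0156]
[154.251  219.4558]
```

View pics/w2.png

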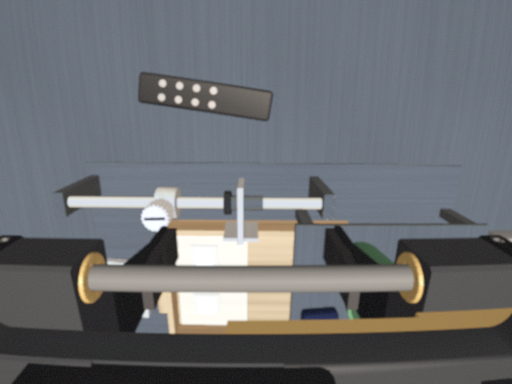

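Perhaps every row needs all four keys.

Emit:
send_rows(rows=[{"dx": -0.008, "dy": -0.03, "dz": 0.0, "roll": 0}, {"dx": -0.008, "dy": -0.03, "dz": 0.02, "roll": 0}, {"dx": -0.0075, "dy": -0.029, "dz": 0.03, "roll": 0}, {"dx": 0, "dy": 0, "dz": 0.018, "roll": 0}, {"dx": 0, "dy": 0, "dz": 0, "roll": 0}], claw=1)

```text
time_s: 1.78
ee_pos: [0.5336, -0.0241, 0.1532]
ee_rot: [[-0.0, 1.0, 0.002], [1.0, 0.0, 0.0], [0.0, 0.002, -1.0]]
force: [0.6, -0.5, 0.7]
finger_gap: 0.0872
```

Run:
```python
from h import *
W=cap('wrist','w3.png');s=env.read_state()
np.set_printoptions(precision=4,suppress=True)
print(s['time_s'],s['ee_pos'],s['ee_rot'],s['force'],s['moment'])
print(proj(W,[.5355,-.0232,.125]))
```

```text
1.825 [ 0.5341 -0.0242  0.154 ] [[-0.      1.      0.0027]
 [ 1.      0.      0.0001]
 [ 0.0001  0.0027 -1.    ]] [0.1897 0.4676 0.1976] [ 0.02    0.0183 -0.0522]
[253.5455 224.3562]
```

View pics/w3.png

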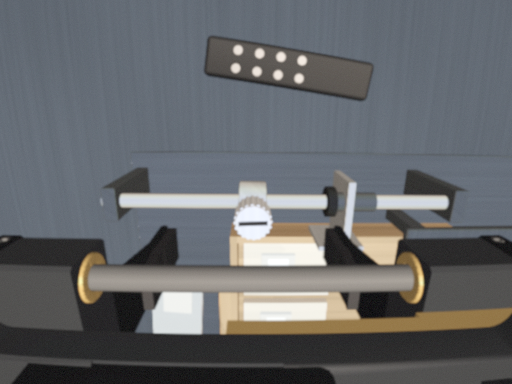

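Emit:
send_rows(rows=[{"dx": 0.001, "dy": 0.0012, "dz": 0.025, "roll": 0}, {"dx": 0, "dy": 0, "dz": 0.023, "roll": 0}, {"dx": 0, "dy": 0, "dz": 0.008, "roll": 0}, {"dx": 0, "dy": 0, "dz": 0, "roll": 0}], claw=1)

```text
time_s: 2.33
ee_pos: [0.5396, -0.0226, 0.1013]
ee_rot: [[-0.001, 1.0, 0.01], [1.0, 0.001, 0.0], [0.0, 0.01, -1.0]]
force: [0.1, 0.0, 0.1]
finger_gap: 0.0865
```

Run:
```python
from h import *
W=cap('wrist','w4.png');W=cap('side','s4.png');s=env.read_state()
np.set_printoptions(precision=4,suppress=True)
print(s['time_s'],s['ee_pos'],s['ee_rot'],s['force'],s['moment'])
```

```text
2.425 [ 0.5399 -0.0226  0.1018] [[-0.0005  0.9999  0.0106]
 [ 1.      0.0005  0.0004]
 [ 0.0004  0.0106 -0.9999]] [-0.7856  0.8052  0.1273] [ 0.0152 -0.0206 -0.0445]
```

View pics/w4.png

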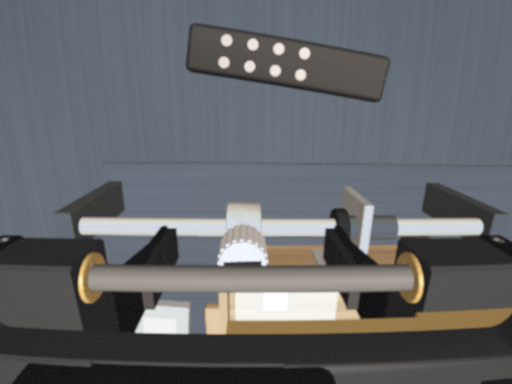

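View pics/s4.png

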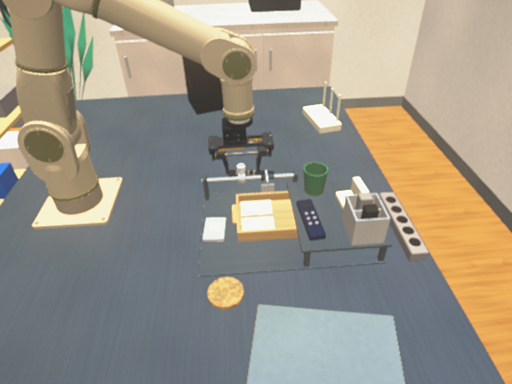

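Emit:
send_rows(rows=[{"dx": -0.0, "dy": -0.0025, "dz": 0.003, "roll": 0}, {"dx": 0, "dy": -0.002, "dz": 0.003, "roll": 0}, {"dx": 0, "dy": 0, "dz": 0, "roll": 0}], claw=1)

```text
time_s: 2.8
ee_pos: [0.5359, -0.0226, 0.0969]
ee_rot: [[-0.0, 1.0, 0.013], [1.0, 0.0, 0.0], [0.0, 0.013, -1.0]]
force: [-0.1, -0.7, -0.7]
finger_gap: 0.0867
```

Emit:
send_rows(rows=[{"dx": 0, "dy": 0, "dz": 0, "roll": 0}, {"dx": 0, "dy": 0, "dz": 0, "roll": 0}, {"dx": 0, "dy": 0, "dz": 0, "roll": 0}, {"dx": 0, "dy": 0, "dz": 0, "roll": 0}], claw=0)

```text
time_s: 3.3
ee_pos: [0.5361, -0.0226, 0.0972]
ee_rot: [[-0.0, 1.0, 0.013], [1.0, 0.0, 0.0], [0.0, 0.013, -1.0]]
force: [0.3, 0.3, -1.0]
finger_gap: 0.0545
```

Run:
```python
from h import *
W=cap('wrist','w5.png');s=env.read_state()
np.set_printoptions(precision=4,suppress=True)
print(s['time_s'],s['ee_pos'],s['ee_rot'],s['force'],s['moment'],s['finger_gap'])
```

```text
3.35 [ 0.5361 -0.0226  0.0972] [[-0.0003  0.9999  0.0132]
 [ 1.      0.0003  0.0004]
 [ 0.0004  0.0132 -0.9999]] [-0.5697 -0.1886 -0.0634] [-0.0239 -0.0161 -0.0562] 0.05121560725568747
```

View pics/w5.png

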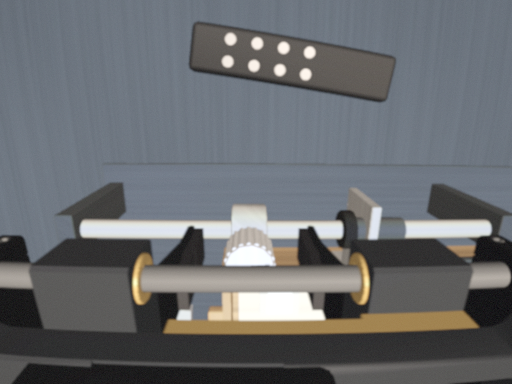

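Emit:
send_rows(rows=[{"dx": 0, "dy": 0, "dz": 0, "roll": 0}, {"dx": 0, "dy": 0, "dz": 0, "roll": 0}, {"dx": 0, "dy": 0, "dz": 0, "roll": 0}, {"dx": 0, "dy": 0, "dz": 0, "roll": 0}, {"dx": 0, "dy": 0, "dz": 0, "roll": 0}], claw=0)

```text
time_s: 3.98
ee_pos: [0.5354, -0.0226, 0.0972]
ee_rot: [[-0.0, 1.0, 0.012], [1.0, 0.0, 0.0], [0.0, 0.012, -1.0]]
force: [-0.9, -0.4, 0.9]
finger_gap: 0.0254
```

Run:
```python
from h import *
s=env.read_state()
np.set_printoptions(precision=4,suppress=True)
print(s['time_s'],s['ee_pos'],s['ee_rot'],s['force'],s['moment'],s['finger_gap'])
```

```text
3.975 [ 0.5354 -0.0226  0.0972] [[-0.0004  0.9999  0.0118]
 [ 1.      0.0003  0.0004]
 [ 0.0004  0.0118 -0.9999]] [-0.8971 -0.3929  0.9192] [ 0.0026  0.3196 -0.0027] 0.025393944334691464
```

Emit:
send_rows(rows=[{"dx": 0, "dy": 0, "dz": 0, "roll": -10}, {"dx": 0, "dy": 0, "dz": 0, "roll": -10}, {"dx": 0, "dy": 0, "dz": 0, "roll": -10}], claw=0)

```text
time_s: 4.35
ee_pos: [0.5353, -0.0227, 0.0971]
ee_rot: [[-0.513, 0.859, 0.011], [0.859, 0.513, 0.0], [-0.006, 0.01, -1.0]]
force: [-1.2, -0.2, 1.3]
finger_gap: 0.0252
```

```bash
cat > st.py <<'E'
from h import *
s=env.read_state()
np.set_printoptions(precision=4,suppress=True)
R=s['ee_rot']
print(s['time_s'],s['ee_pos'],'jaw deg',np.degrees(np.arctan2(R[1][1],R[0][1])).round(2),'z',np.array(R)[:,2],s['force'],s['moment'],round(s['finger_gap'],4))
E
python3 st.py
```

```text
4.35 [ 0.5353 -0.0227  0.0971] jaw deg 30.84 z [ 0.0114  0.0003 -0.9999] [-1.2183 -0.1954  1.3192] [ 0.0307  0.1629 -0.1007] 0.0252
```

Emit:
send_rows(rows=[{"dx": 0, "dy": 0, "dz": 0, "roll": -10}, {"dx": 0, "dy": 0, "dz": 0, "roll": -10}, {"dx": 0, "dy": 0, "dz": 0, "roll": -10}, {"dx": 0, "dy": 0, "dz": 0, "roll": -10}, {"dx": 0, "dy": 0, "dz": 0, "roll": 0}], claw=0)

```text
time_s: 4.97
ee_pos: [0.5359, -0.023, 0.0971]
ee_rot: [[-0.951, 0.308, 0.013], [0.308, 0.951, 0.001], [-0.012, 0.005, -1.0]]
force: [-1.3, 0.6, 1.1]
finger_gap: 0.0254
```

```bash
python3 st.py
python3 - <<'E'
from h import *
cap('wrist','w6.png');cap('side','s6.png')
E
python3 st.py
```

```text
4.975 [ 0.5359 -0.023   0.0971] jaw deg 72.08 z [ 0.0127  0.0007 -0.9999] [-1.2502  0.5539  1.1307] [0.2733 0.1702 0.0735] 0.0254
5.075 [ 0.5358 -0.023   0.097 ] jaw deg 71.91 z [ 0.0125  0.0005 -0.9999] [-0.1845 -0.3733  0.4352] [0.1671 0.1316 0.0909] 0.0248
```

View pics/w6.png

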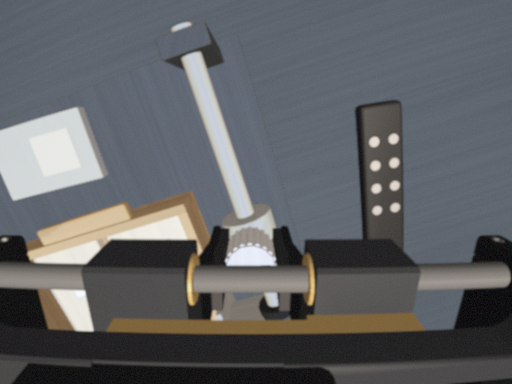

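Emit:
send_rows(rows=[{"dx": -0.0029, "dy": 0.0009, "dz": 0, "roll": 0}, {"dx": -0.0029, "dy": 0.0009, "dz": 0, "roll": 0}, {"dx": -0.0029, "dy": 0.0009, "dz": 0, "roll": 0}], claw=0)

```text
time_s: 5.45
ee_pos: [0.5454, -0.0231, 0.0971]
ee_rot: [[-0.949, 0.315, 0.012], [0.315, 0.949, 0.0], [-0.012, 0.004, -1.0]]
force: [-0.6, 0.4, 0.0]
finger_gap: 0.0251
```

```bash
python3 st.py
```

```text
5.45 [ 0.5454 -0.0231  0.0971] jaw deg 71.62 z [ 0.0124  0.0004 -0.9999] [-0.6276  0.4044  0.0342] [0.2043 0.1842 0.0721] 0.0251
```

Emit:
send_rows(rows=[{"dx": -0.0047, "dy": 0.0015, "dz": 0, "roll": 0}, {"dx": -0.0047, "dy": 0.0015, "dz": 0, "roll": 0}, {"dx": -0.0047, "dy": 0.0015, "dz": 0, "roll": 0}, {"dx": -0.0047, "dy": 0.0015, "dz": 0, "roll": 0}, {"dx": 0, "dy": 0, "dz": 0, "roll": 0}], claw=0)

```text
time_s: 6.08
ee_pos: [0.5671, -0.0232, 0.0971]
ee_rot: [[-0.949, 0.316, 0.013], [0.316, 0.949, 0.001], [-0.012, 0.005, -1.0]]
force: [1.3, -0.2, -0.5]
finger_gap: 0.0252
```

```bash
python3 st.py
python3 - <<'E'
from h import *
W=cap('wrist','w7.png');S=cap('side','s7.png')
b=cv2.imread('pics/s7.png')[150:220,190:310]
cv2.imwrite('pics/s7c.png',cv2.resize(b,None,fx=6,fy=6,interpolation=2))
C=cap('scene','c7.png')
b=cv2.imread('pics/c7.png')[160:270,220:340]
cv2.imwrite('pics/c7c.png',cv2.resize(b,None,fx=5,fy=5,interpolation=2))
E
python3 st.py
```

```text
6.075 [ 0.5671 -0.0232  0.0971] jaw deg 71.59 z [ 0.0127  0.0006 -0.9999] [ 1.3345 -0.2257 -0.5326] [ 0.169  -0.2105  0.044 ] 0.0252
6.225 [ 0.5666 -0.0232  0.0971] jaw deg 71.59 z [ 0.0125  0.0006 -0.9999] [ 0.9404 -0.3138 -0.6007] [ 0.2642 -0.2852  0.0582] 0.0249
```

View pics/s7c.png

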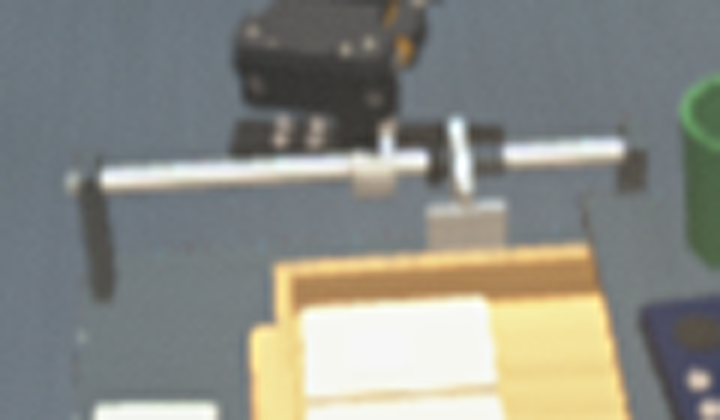

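View pics/c7c.png

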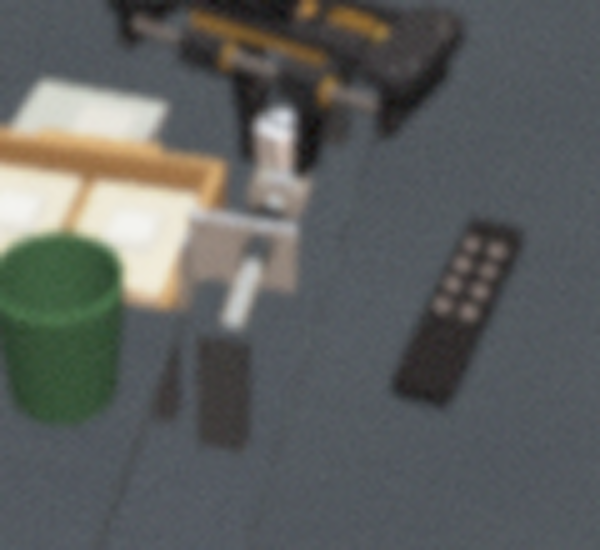

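Emit:
send_rows(rows=[{"dx": -0.0028, "dy": 0.001, "dz": 0, "roll": 0}, {"dx": -0.0028, "dy": 0.001, "dz": 0, "roll": 0}, {"dx": -0.0028, "dy": 0.001, "dz": 0, "roll": 0}, {"dx": -0.0019, "dy": 0.0006, "dz": 0, "roll": 0}, {"dx": 0, "dy": 0, "dz": 0, "roll": 0}], claw=0)

```text
time_s: 6.85
ee_pos: [0.5776, -0.0233, 0.0971]
ee_rot: [[-0.949, 0.316, 0.011], [0.316, 0.949, 0.0], [-0.011, 0.004, -1.0]]
force: [-0.4, 1.0, -0.2]
finger_gap: 0.025
```

```bash
cat > avg.py <<'E'
from h import *
import sys
np.set_printoptions(precision=4,suppress=True)
F=[];P=[];M=[]
n=int(sys.argv[1])
for i in range(n):
    cap('side','sx.png' if i==n-1 else None);s=env.read_state();F.append(s['force']);P.append(s['ee_pos']);M.append(s['moment'])
F=np.array(F);R=np.array(s['ee_rot'])
print(s['time_s'],'F',F.mean(0),'sd',F.std(0),'P',np.mean(P,0),'first/last',P[0],P[-1],'M',np.mean(M,0),'jaw',np.degrees(np.arctan2(R[1,1],R[0,1])))
b=cv2.imread('pics/sx.png')[150:220,190:310]
cv2.imwrite('pics/'+sys.argv[2],cv2.resize(b,None,fx=6,fy=6,interpolation=2))
E
python3 st.py; python3 avg.py 5 s8.png
```

```text
6.85 [ 0.5776 -0.0233  0.0971] jaw deg 71.58 z [ 0.0113  0.0002 -0.9999] [-0.3776  1.007  -0.2084] [0.1509 0.0949 0.0522] 0.025
7.1 F [ 0.7502 -0.3217 -1.4626] sd [0.6246 0.3888 0.2437] P [ 0.5776 -0.0233  0.0971] first/last [ 0.5776 -0.0232  0.0971] [ 0.5776 -0.0233  0.0972] M [ 0.1492 -0.1841  0.0963] jaw 71.5780246108274
```

View pics/s8.png

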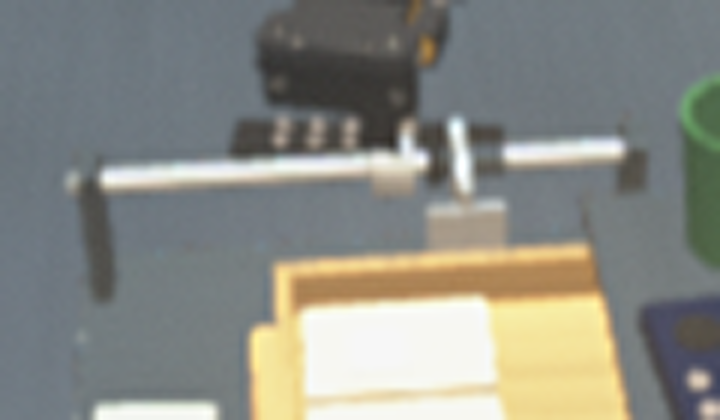

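Emit:
send_rows(rows=[{"dx": -0.0019, "dy": 0.0006, "dz": 0, "roll": 0}, {"dx": -0.0019, "dy": 0.0006, "dz": 0, "roll": 0}, {"dx": -0.001, "dy": 0.0003, "dz": 0, "roll": 0}], claw=0)

```text
time_s: 7.48
ee_pos: [0.5824, -0.0233, 0.0971]
ee_rot: [[-0.949, 0.316, 0.01], [0.316, 0.949, 0.0], [-0.01, 0.004, -1.0]]
force: [-1.6, 0.5, -0.1]
finger_gap: 0.0254
```

```bash
python3 st.py; python3 avg.py 4 s9.png
```

```text
7.475 [ 0.5824 -0.0233  0.0971] jaw deg 71.58 z [ 0.0105  0.0003 -0.9999] [-1.5945  0.4689 -0.0893] [0.1877 0.2219 0.1084] 0.0254
7.675 F [-0.4189 -0.4001 -1.1883] sd [0.3826 0.2471 0.4642] P [ 0.5825 -0.0233  0.0971] first/last [ 0.5825 -0.0233  0.0971] [ 0.5825 -0.0233  0.0971] M [0.2107 0.0112 0.0783] jaw 71.58149854181073
```

View pics/s9.png

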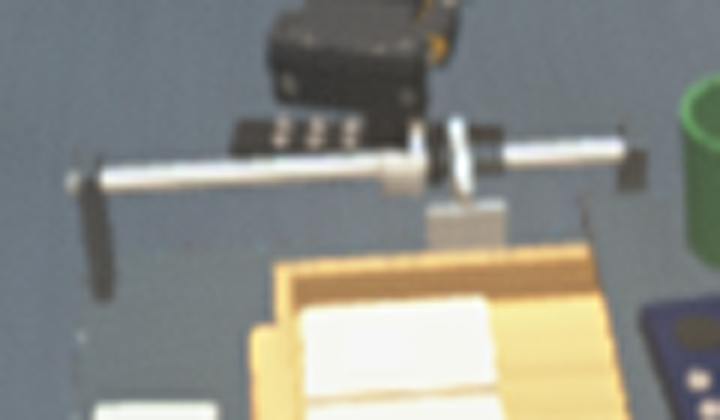

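Emit:
send_rows(rows=[{"dx": -0.001, "dy": 0.0003, "dz": 0, "roll": 0}, {"dx": -0.0005, "dy": 0.0002, "dz": 0, "roll": 0}], claw=0)

```text
time_s: 7.92
ee_pos: [0.5839, -0.0233, 0.0971]
ee_rot: [[-0.949, 0.316, 0.011], [0.316, 0.949, 0.0], [-0.01, 0.004, -1.0]]
force: [-0.6, 0.0, -0.8]
finger_gap: 0.0252
```

```bash
python3 st.py; python3 avg.py 4 s10.png
```

```text
7.925 [ 0.5839 -0.0233  0.0971] jaw deg 71.58 z [ 0.0105  0.0003 -0.9999] [-0.6371  0.0425 -0.8435] [0.1887 0.1713 0.0837] 0.0252
8.125 F [-0.5823 -0.0064 -0.6914] sd [0.3126 0.5772 0.7512] P [ 0.584  -0.0233  0.0971] first/last [ 0.584  -0.0233  0.0971] [ 0.584  -0.0233  0.0972] M [0.1844 0.1286 0.0742] jaw 71.5809402817573
```

Emit:
send_rows(rows=[{"dx": -0.0007, "dy": 0.0002, "dz": 0, "roll": 0}], claw=0)

```text
time_s: 8.25
ee_pos: [0.5846, -0.0234, 0.0971]
ee_rot: [[-0.949, 0.316, 0.011], [0.316, 0.949, 0.0], [-0.01, 0.004, -1.0]]
force: [-0.9, -0.2, -0.1]
finger_gap: 0.0254
```

```bash
python3 avg.py 4 s10.png
```

```text
8.45 F [-0.7362 -0.3455 -0.7687] sd [0.4186 0.445  0.67  ] P [ 0.5847 -0.0233  0.0971] first/last [ 0.5847 -0.0233  0.0971] [ 0.5847 -0.0233  0.0971] M [0.2096 0.1544 0.0756] jaw 71.58435445221761
```

Emit:
send_rows(rows=[{"dx": -0.0007, "dy": 0.0002, "dz": 0, "roll": 0}], claw=0)

```text
time_s: 8.57
ee_pos: [0.5852, -0.0233, 0.0971]
ee_rot: [[-0.949, 0.316, 0.01], [0.316, 0.949, 0.0], [-0.01, 0.003, -1.0]]
force: [-2.9, -0.0, 0.6]
finger_gap: 0.0249
```

```bash
python3 avg.py 4 s11.png
```

```text
8.775 F [-2.186  -0.119   0.2215] sd [0.5246 0.5285 0.2926] P [ 0.5853 -0.0233  0.0971] first/last [ 0.5853 -0.0233  0.0971] [ 0.5853 -0.0234  0.0971] M [0.2304 0.5456 0.0922] jaw 71.58210676545455
```

View pics/s11.png

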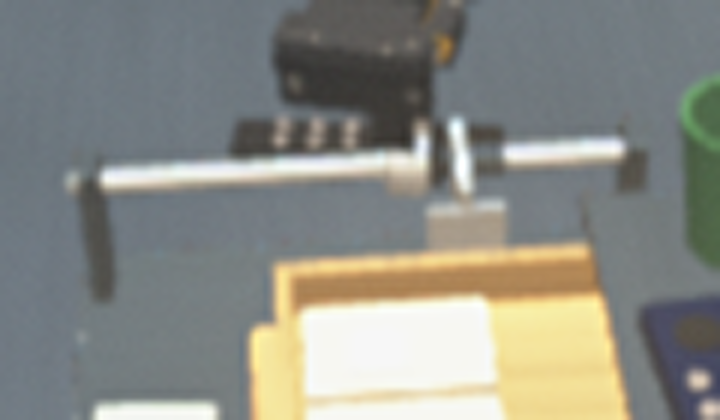

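Emit:
send_rows(rows=[{"dx": -0.0005, "dy": 0.0002, "dz": 0, "roll": 0}], claw=0)

```text
time_s: 8.9
ee_pos: [0.5856, -0.0233, 0.0971]
ee_rot: [[-0.949, 0.316, 0.01], [0.316, 0.949, 0.0], [-0.009, 0.003, -1.0]]
force: [-4.0, 0.5, 2.4]
finger_gap: 0.0251
```

```bash
python3 avg.py 4 s12.png
```

```text
9.1 F [-4.0292 -0.3019  2.0292] sd [0.534  0.337  0.5122] P [ 0.5856 -0.0233  0.0971] first/last [ 0.5856 -0.0233  0.0971] [ 0.5856 -0.0233  0.0971] M [0.165  0.8837 0.0981] jaw 71.58405326192039
```

Emit:
send_rows(rows=[{"dx": -0.0005, "dy": 0.0002, "dz": 0, "roll": 0}], claw=0)

```text
time_s: 9.22
ee_pos: [0.586, -0.0233, 0.0971]
ee_rot: [[-0.949, 0.316, 0.01], [0.316, 0.949, 0.0], [-0.009, 0.003, -1.0]]
force: [-4.6, -0.7, 2.9]
finger_gap: 0.0249
```

```bash
python3 avg.py 5 s12.png
```

```text
9.475 F [-5.02   -0.1411  2.8812] sd [0.4511 0.6852 0.5396] P [ 0.586  -0.0233  0.0971] first/last [ 0.586  -0.0234  0.0971] [ 0.586  -0.0233  0.0971] M [0.1689 1.0946 0.075 ] jaw 71.57937891324039
```

Emit:
send_rows(rows=[{"dx": -0.0003, "dy": 0.0001, "dz": 0, "roll": 0}, {"dx": 0, "dy": 0, "dz": 0, "roll": 8}, {"dx": 0, "dy": 0, "dz": 0, "roll": 8}, {"dx": 0, "dy": 0, "dz": 0, "roll": 8}], claw=0)

```text
time_s: 9.98
ee_pos: [0.5862, -0.0231, 0.0971]
ee_rot: [[-0.73, 0.683, 0.009], [0.683, 0.73, 0.001], [-0.006, 0.007, -1.0]]
force: [-4.4, -0.5, 1.2]
finger_gap: 0.0254
```

```bash
python3 avg.py 5 s13.png
```

```text
10.225 F [-3.5362  0.0285  0.742 ] sd [0.4004 0.4266 0.538 ] P [ 0.5862 -0.0232  0.0971] first/last [ 0.5862 -0.0231  0.0971] [ 0.5862 -0.0232  0.0971] M [ 0.1277  0.7394 -0.0734] jaw 47.35459320313436
```

Emit:
send_rows(rows=[{"dx": 0, "dy": 0, "dz": 0, "roll": 5}, {"dx": 0, "dy": 0, "dz": 0, "roll": 5}, {"dx": -0.0003, "dy": 0.0003, "dz": 0, "roll": 0}], claw=0)

```text
time_s: 10.6
ee_pos: [0.5865, -0.0231, 0.0971]
ee_rot: [[-0.61, 0.793, 0.009], [0.793, 0.61, 0.001], [-0.005, 0.007, -1.0]]
force: [-6.2, -0.3, 2.5]
finger_gap: 0.0251
```

```bash
python3 avg.py 5 s13.png
```

```text
10.85 F [-5.5927  0.711   2.38  ] sd [0.6317 0.4593 0.181 ] P [ 0.5865 -0.0231  0.0971] first/last [ 0.5864 -0.0231  0.0971] [ 0.5865 -0.0231  0.0971] M [ 0.1689  1.1377 -0.0777] jaw 37.64029766637519
```

Emit:
send_rows(rows=[{"dx": 0, "dy": 0, "dz": 0, "roll": 8}, {"dx": 0, "dy": 0, "dz": 0, "roll": 8}], claw=0)

```text
time_s: 11.1
ee_pos: [0.5865, -0.023, 0.0971]
ee_rot: [[-0.37, 0.929, 0.009], [0.929, 0.37, 0.001], [-0.002, 0.009, -1.0]]
force: [-4.0, -0.6, 1.1]
finger_gap: 0.0251
```

```bash
python3 avg.py 5 s13.png
```

```text
11.35 F [-2.8697  0.0295  1.6304] sd [0.606  0.3726 0.5089] P [ 0.5865 -0.023   0.0971] first/last [ 0.5865 -0.023   0.0971] [ 0.5865 -0.023   0.0971] M [ 0.0916  0.7312 -0.0688] jaw 21.99076192214544
```

Emit:
send_rows(rows=[{"dx": 0, "dy": 0, "dz": 0, "roll": 8}, {"dx": 0, "dy": 0, "dz": 0, "roll": 8}, {"dx": 0, "dy": 0, "dz": 0, "roll": 5}], claw=0)

```text
time_s: 11.72
ee_pos: [0.5868, -0.023, 0.0972]
ee_rot: [[-0.018, 1.0, 0.01], [1.0, 0.018, 0.001], [0.001, 0.01, -1.0]]
force: [-3.7, -0.3, 0.9]
finger_gap: 0.0253
```

```bash
python3 avg.py 4 s14.png
```

```text
11.925 F [-3.3671  0.1422  1.076 ] sd [0.5253 0.3369 0.4686] P [ 0.5868 -0.023   0.0972] first/last [ 0.5868 -0.023   0.0972] [ 0.5868 -0.023   0.0972] M [ 0.0159  0.7056 -0.0338] jaw 1.248760254337447
```

Emit:
send_rows(rows=[{"dx": 0, "dy": 0, "dz": 0, "roll": 3}, {"dx": 0, "dy": 0, "dz": 0, "roll": 3}], claw=0)

```text
time_s: 12.18
ee_pos: [0.5869, -0.0231, 0.0972]
ee_rot: [[0.078, 0.997, 0.01], [0.997, -0.078, 0.001], [0.002, 0.01, -1.0]]
force: [-3.7, -0.7, 1.2]
finger_gap: 0.0251
```

```bash
python3 avg.py 3 s14.png
```

```text
12.325 F [-3.0694  0.0806  1.3581] sd [0.3879 0.3048 0.5851] P [ 0.5868 -0.023   0.0972] first/last [ 0.5868 -0.023   0.0972] [ 0.5869 -0.023   0.0972] M [-0.0702  0.703   0.4581] jaw -4.39571597295145
```

Emit:
send_rows(rows=[{"dx": 0, "dy": 0, "dz": 0, "roll": -8}, {"dx": 0, "dy": 0, "dz": 0, "roll": -8}, {"dx": 0, "dy": 0, "dz": 0, "roll": -8}, {"dx": 0, "dy": 0, "dz": 0, "roll": -8}, {"dx": 0, "dy": 0, "dz": 0, "roll": -8}], claw=0)

```text
time_s: 12.95
ee_pos: [0.5863, -0.0231, 0.0971]
ee_rot: [[-0.609, 0.793, 0.008], [0.793, 0.609, 0.002], [-0.004, 0.008, -1.0]]
force: [-3.3, -0.4, 0.9]
finger_gap: 0.025
```

```bash
python3 avg.py 6 s15.png
```

```text
13.25 F [-4.2467  0.3657  1.5034] sd [0.3558 0.3178 0.2344] P [ 0.5863 -0.0231  0.0971] first/last [ 0.5863 -0.0231  0.0971] [ 0.5863 -0.0231  0.0971] M [0.1646 0.8386 0.078 ] jaw 37.024520093310564
```

Emit:
send_rows(rows=[{"dx": 0, "dy": 0, "dz": 0, "roll": 8}, {"dx": 0, "dy": 0, "dz": 0, "roll": 8}, {"dx": 0, "dy": 0, "dz": 0, "roll": 8}, {"dx": 0, "dy": 0, "dz": 0, "roll": 8}, {"dx": 0, "dy": 0, "dz": 0, "roll": 8}], claw=0)

```text
time_s: 13.88
ee_pos: [0.5868, -0.023, 0.0972]
ee_rot: [[0.08, 0.997, 0.01], [0.997, -0.08, 0.001], [0.002, 0.009, -1.0]]
force: [-3.1, -1.1, 1.8]
finger_gap: 0.025
```

```bash
python3 avg.py 4 s16.png
```

```text
14.075 F [-3.4607 -0.4594  1.0273] sd [0.7901 0.6554 0.4298] P [ 0.5868 -0.023   0.0972] first/last [ 0.5868 -0.023   0.0972] [ 0.5868 -0.023   0.0972] M [-0.1248  0.6902  0.4335] jaw -4.073263501958483
```

Emit:
send_rows(rows=[{"dx": 0, "dy": 0, "dz": 0, "roll": 0}, {"dx": 0, "dy": 0, "dz": 0, "roll": 0}, {"dx": 0, "dy": 0, "dz": 0, "roll": 0}, {"dx": 0, "dy": 0, "dz": 0, "roll": 0}], claw=0.7)

```text
time_s: 14.58
ee_pos: [0.5884, -0.023, 0.0977]
ee_rot: [[0.068, 0.998, 0.013], [0.998, -0.068, 0.002], [0.003, 0.013, -1.0]]
force: [0.5, 0.2, -0.2]
finger_gap: 0.0564
```

```bash
python3 st.py
python3 - <<'E'
from h import *
cap('wrist','w17.png')
E
```

```text
14.575 [ 0.5884 -0.023   0.0977] jaw deg -3.89 z [ 0.013   0.0016 -0.9999] [ 0.5063  0.2035 -0.1615] [-0.0123  0.0094 -0.0279] 0.0564
```

View pics/w17.png

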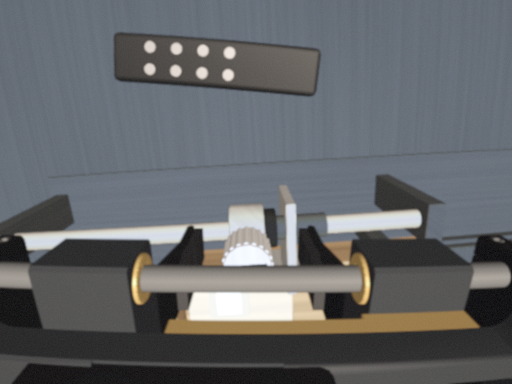

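Released with zero residual force; the collar is against the bumper, with the knob around (247,255). Now straight up, slowly.

Emit:
send_rows(rows=[{"dx": 0, "dy": 0, "dz": -0.01, "roll": 0}, {"dx": 0, "dy": 0, "dz": -0.012, "roll": 0}, {"dx": 0, "dy": 0, "dz": -0.015, "roll": 0}, {"dx": 0, "dy": 0, "dz": -0.02, "roll": 0}, {"dx": 0, "dy": 0, "dz": -0.025, "roll": 0}, {"dx": 0, "dy": 0, "dz": -0.02, "roll": 0}, {"dx": 0, "dy": 0, "dz": 0, "roll": 0}, {"dx": 0, "dy": 0, "dz": 0, "roll": 0}], claw=1)

```text
time_s: 15.62
ee_pos: [0.5877, -0.0232, 0.209]
ee_rot: [[0.068, 0.998, 0.018], [0.998, -0.068, 0.002], [0.003, 0.018, -1.0]]
force: [0.0, 0.7, 0.6]
finger_gap: 0.087
```

```bash
python3 st.py
python3 - <<'E'
from h import *
cap('wrist','w18.png');cap('side','s18f.png')
a=cv2.imread('pics/side0.png')[150:220,190:310];b=cv2.imread('pics/s18f.png')[150:220,190:310]
cv2.imwrite('pics/s18.png',cv2.resize(np.hstack([a,b]),None,fx=3.3,fy=5,interpolation=2))
g=[cv2.cvtColor(x,6)[40:,40:120].astype(np.float32) for x in(a,b)]
print('tray shift px',cv2.phaseCorrelate(g[0],g[1]))
E
```

```text
15.625 [ 0.5877 -0.0232  0.209 ] jaw deg -3.89 z [ 0.0177  0.0018 -0.9998] [0.0289 0.6721 0.5821] [-0.0219  0.0247  0.0592] 0.087
tray shift px ((-0.033528855799389135, -0.040412679166058396), 0.9889974639813105)
```

View pics/w18.png

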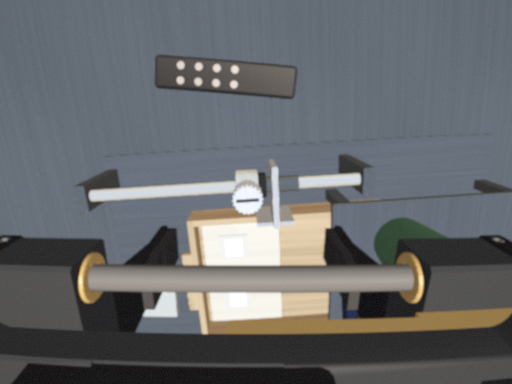

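View pics/s18.png

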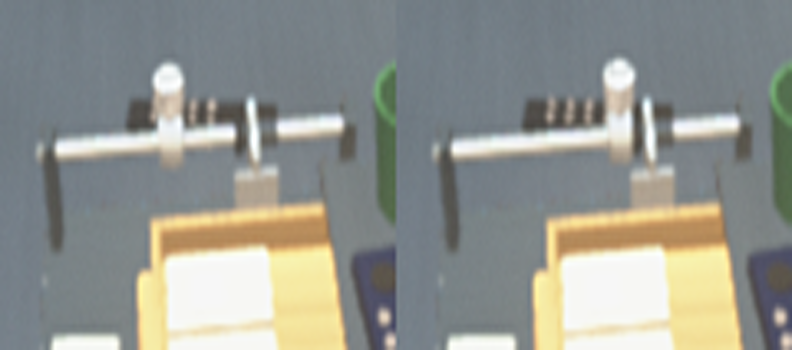

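```bash
python3 -c "
from rig import env
print(env.finish_job())"
```

```text
the job is handed in; nothing more can be done
None
```

The tray is fixed where it stands and the job is handed in, at about 16 s of the 48 s allowed. No verdict is reported.

**What I did:**
- I gripped the knob and loosened the screw by about 72° (1.25 rad).
- I slid the collar about 51 mm up to the bumper. Contact began at roughly TCP x = 0.585.
- I pressed lightly, with 4 to 5.6 N at the wrist, and turned the screw back to its hard stop. The moment there rose to about 0.45 N m, well above the 0.15 N m that turning takes.
- As a check I loosened the screw once more to about 0.65 rad. The wrist read 4.2 N, which puts the bumper press at about 4 to 5 N allowing for the collar's drag. I then tightened to the stop again, released the knob and lifted clear.

**Last checks:**
- **Screw:** the knob's slot lies along the rod again, as it did at the start.
- **Collar:** it sits against the bumper in the wrist and side views.
- **Tray:** it shifted less than 0.1 px in the side picture.
- **Robot:** the wrist force is near zero and it is about 80 mm clear of everything.
- **Bystanders:** I saw no change in those that show in the last views (remote, cup, handset), but I did not measure them one by one.

**Uncertainty:** I could not measure the press after letting go. The 4 to 5 N comes from the loose-screw readings, and the measured tool position crept by about 0.3 to 0.5 mm while I tightened, so the real press could be 1 to 2 N higher.

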